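# Raise the camera column in the hall

## Task

Ready the camera column on the hall table: turn the damper knob until its white pointer is at the red mark, slide the orange lock fully home over the knob, then press the green release button fully down, and after that grip the black head and pull the column up past the first stop to the second stop at the top. Finish while still holding the head there with the column fully extended, since it sinks if let go. Leave the other things on the table where they stand.

Things in the scene. Friction and masses are not known exactly. Their poses are not given: they have to be found in the camera images.
- stand: tabletop camera-column stand, fixed: flat aluminium base plate 130 x 440 x 25 mm (x, y, z). Origin: centre of its underside, on the table; y along the plate, z up. In this frame, in mm: column at (0,-150), its sleeve 48 across and 115 high; green release button at (0,-55); orange lock's tab at (0,30) fully back, (0,120) home; damper knob at (0,160), red mark beyond it at (0,196).
- knob (a joint): damper knob angle in rad: 0 when the white pointer end of its bar points along the stand's +y exactly at the red mark on the base plate; positive is anticlockwise seen from above, travel -0.5 to 1.8; starts at 0.5 to 1.4; friction 0.06 N m, stays where left.
- knob_grip (a point): on the knob's axis, 24 mm above the base plate's top (49 mm above the table). Black knob: disc 48 mm across up to 12 mm above the plate, on it a grip bar 10 mm wide, 44 mm long, from 10 to 32 mm above the plate. The bar lies along the stand's y axis turned by the knob angle; a white line on one half of its top is the pointer.
- lock (a joint): lock position in m: 0 fully back, 0.09 fully home over the knob, growing toward the stand's +y; starts at 0 to 0.015; friction about 1.5 N, stays where left. Its fork has a 17 mm slot that passes either side of the knob's 10 mm bar, so it goes home only with the pointer on the mark (within about 0.15 rad).
- lock_tab (a point): in the upright tab of the orange fork lock, 10 mm below the tab's top and 68 mm above the table. Tab 12 mm thick (stand's x), 20 mm long (stand's y), its top 78 mm above the table and standing 30 mm above the fork, which is 56 mm wide; the tines reach 58 mm ahead of the tab's centre.
- release (a joint): release button in m: 0 up, 0.008 fully down. Presses straight down with about 3 N and stays down. While it is up, a catch holds the column down.
- release_top (a point): centre of the top face of the round green release button, 28 mm across; 49 mm above the table when up.
- column (a joint): how far the column is pulled out in m: 0 down, first stop (a springy click, about 10 N more to pull through) from 0.042 to 0.058, second stop (hard end) at 0.10. It slides straight up, weighs 0.3 to 0.65 kg and sinks back when let go above the first stop. Steel tube 26 mm across; a yellow band comes out of the sleeve at the first stop, a red band at the second.
- head: the column with its black square mounting head, the thing to pull by. Origin: on the column's axis at table height when the column is down, rising with it; x and y as the stand's. The square head, 36 x 36 mm with sides along x and y, reaches from 133 to 165 mm above the origin; a thin screw stub stands 7 mm above it and a small red thumbscrew points 10 mm out to +y.
- head_grip (a point): centre of the square head, 149 mm above the table when the column is down.
- camera: black camera body 60 x 130 x 92 mm with a lens stub toward its +x, standing beyond the stand; a bystander. Origin: centre of its underside.
- lens: upright black lens with a red ring, 76 mm across, 85 mm tall, beyond the stand; a bystander. Origin: centre of its underside.
- key_bowl: blue ceramic bowl 140 mm across, 50 mm tall; a bystander. Origin: centre of its underside.
- figure0: small black figurine, 48 mm across, 132 mm tall; a bystander. Origin: centre of its underside.
- figure1: small black figurine, 48 mm across, 132 mm tall; a bystander. Origin: centre of its underside.
- figure2: small black figurine, 48 mm across, 132 mm tall; a bystander. Origin: centre of its underside.

How it is judged:
By the outcome, as a careful person would: the job done as asked, in the order asked, and still so for the second after the job is handed in, while the arm keeps its last pose, push and grip.
It also fails if it takes over 56 s, if anything falls off the work surface, if the arm or the gripper's body presses on something with over 40 N, if the wrist force passes 120 N, or if a joint passes its speed limit or range.

## Robot

A 6-joint arm with a two-finger parallel gripper is mounted at the origin on the work surface. World frame = base frame: x ahead of the robot, y to its left, z up, the work surface at z = 0. Lengths are in m, angles in rad, forces in N, time in s.
With the tool pointing down it reaches from about 0.25 to 0.725 m from the base axis. Payload 4 kg.
Tool frame: the origin (TCP) lies midway between the tips of the shut fingers; the grasp point (between the pads) lies 19 mm behind it; z points along the fingers, y is the line along which they close (so a half turn about z gives the same grasp; the last joint's range is limited). The gripper opens to 85 mm and grips with 20 to 120 N. Pads are 22 mm wide; open, the fingers measure 114 mm over their backs; the gripper's body (76 mm by 85 mm) begins 54 mm behind the grasp point. The pads swing forward as they close: fully open they stand 13 mm farther back than shut.
Start: joints at [-1.182, 0.241, 0.005, 1.335, 0, 1.571], TCP at [0.19, -0.463, 0.231] pointing down, gripper open.
Joint ranges: [-2.72, 2.72], [-1.05, 1.87], [-1.09, 1.28], [-1.99, 2.15], [-1.42, 1.44], [-3.14, 3.14]. Speed limits (rad/s): [2.79, 2.79, 3.14, 3.14, 3.14, 3.14].

## Interface

Orientations are given as a unit quaternion [x, y, z, w].
In Python, from workcell import get_obs, camera, job_done, silhouettes gives the robot as it stands. The module is installed in compiled form; this text tells all that it offers.
- The arm moves only by the tool drive_tool, never from a script. Its argument "increments" is a list of rows, each a list of 3 entries, a list of its own where there are three numbers: the shift along the world's x, y, z in mm, then the turn, a rotation vector about the world's x, y, z in degrees, then the opening, from 0 (shut) to 1 (fully open). A call has 1 to 8 rows; each row shifts and turns the commanded pose from where the row before left it; what a row does not reach is not made up. A row lasts 1/12 s, in which the tool goes at most 41.7 mm and 7.16 degrees, less where a joint would pass 70% of its speed; a pose out of reach is approached as far as the arm can. A call is refused whole if a number of a shift passes 41.7 or a number of a turn 7.16, either way. A call with a gripper value outside its range is refused whole. The fingers move at their own pace and stop on an object; the grip force is fixed at half the most. Time passes only in rows, so rows that do not move let the fingers close. It gives the time, the measured TCP pose, the force, the opening and the grip force at its end, in the units of the state.
- get_obs(): the state, without advancing time (a new reading comes with each control period).
- camera(name): name is "side" or "top"; returns a dict with "image" (400x640x3 uint8, red, green, blue), "K" (3x3 intrinsics, pixels), "k1" (the pictures are not rectified: a ray, as slopes to the right and down, at radius r is drawn at 1 + k1 r^2 times it, then the intrinsics apply), "view" (4x4, takes a point from world to camera coordinates). Camera axes: x right, y down, z forward; pixel columns grow to the right and rows downward; lengths in m; the calibration is good to about 2 mm. A picture is of the moment at which its call begins. There is no depth.
- job_done(): hands the job in; it is judged then, once.
Trained networks look in a picture, given as the dict that the camera call returned (one of the last four; its "shot" number tells which), for a name from the list of things; names that differ only in an ending like _2 or _b are one class to them, and where a whole thing is asked for, a point or a joint stands for the part that bears it (a point fixed in the world has none). Each returns a list of dicts, best first, with "conf" (0 to 1); they miss things now and then, are a little off and sometimes report something else, mostly with a low value. They report only what shows in the picture. A call takes as long as a camera call.
- silhouettes(query, picture): "region" (400x640 bool, what is visible of it) and "bbox" ([left, top, right, bottom] in pixels, round what is visible of it).
The state is a dict: "clock": time; "joint_pos": joint angles; "joint_vel": joint speeds; "tau": joint torques, N m; "eef_pos": TCP position; "tool_rot": TCP orientation; "ft_force": force on the tool from outside, world axes, zero at the start; "ft_torque": the same for the moment, N m; "grip_width": finger opening in m; "grasp_force": force on a finger pad.
Only numpy, scipy, OpenCV 4.12 (cv2) and the standard library are available. Lean on these libraries where they do the work, as an engineer would, in place of code of your own. Each camera call takes 0.05 s, during which the arm holds its last target. There are 200 camera calls.

## Working session

There is one attempt and no reset: what is moved stays moved. The work goes in short steps, Python scripts to look and compute and a tool call to move; the robot and the scene stay as the last step left them, time stands still between calls to the robot, and variables do not carry over. Pictures are saved under pics/ and viewed, at most 10 in all, crops included, and the job is handed in when it is done.

Besides the shell and the picture viewer there is one more tool, called by a JSON object that holds its "name" and its "arguments", one argument or row to a line. drive_tool: Moves the arm, as the interface text tells. Its arguments: {"type":"object","properties":{"increments":{"type":"array"}},"required":["increments"]}

```bash
mkdir -p pics; cat > h.py <<'E'
import numpy as np, cv2
from workcell import get_obs, camera, job_done, silhouettes
def save(c,n,crop=None,s=1):
    im=c["image"][:,:,::-1]
    if crop: l,t,r,b=crop; im=im[t:b,l:r]
    cv2.imwrite("pics/"+n,cv2.resize(im,None,fx=s,fy=s,interpolation=cv2.INTER_CUBIC))
def proj(c,P):
    P=np.atleast_2d(P); V=c["view"]; p=P@V[:3,:3].T+V[:3,3]
    return cv2.projectPoints(p,np.zeros(3),np.zeros(3),np.array(c["K"],float),np.array([c["k1"],0,0,0.]))[0][:,0]
def ray(c,uv):
    K=np.array(c["K"],float);d=(np.array(uv,float)-K[:2,2])/[K[0,0],K[1,1]]
    s=d.copy()
    for _ in range(30): s=d/(1+c["k1"]*(s@s))
    V=c["view"];R=V[:3,:3];return -R.T@V[:3,3],R.T@np.array([s[0],s[1],1])
def atz(c,uv,z):
    o,d=ray(c,uv);return o+d*(z-o[2])/d[2]
def tri(c1,u1,c2,u2):
    A=np.zeros((3,3));b=np.zeros(3);L=[]
    for c,u in((c1,u1),(c2,u2)):
        o,d=ray(c,u);d/=np.linalg.norm(d);M=np.eye(3)-np.outer(d,d);A+=M;b+=M@o;L.append((M,o))
    p=np.linalg.solve(A,b);return p,[np.linalg.norm(M@(p-o))*1000 for M,o in L]
E
python3 - <<'E'
from h import *
np.set_printoptions(precision=3,suppress=True)
for n in("side","top"):
    c=camera(n);save(c,n+"0.png");V=c["view"];print(n,c["K"],c["k1"],-V[:3,:3].T@V[:3,3])
    for q in["stand","knob","lock","release","head","camera","lens","key_bowl","figure0"]:
        for s in silhouettes(q,c)[:3]: 
            y,x=np.nonzero(s["region"]);print(q,round(s["conf"],2),s["bbox"],x.mean().round(1),y.mean().round(1),len(x))
print(get_obs())
E
```

```text
side [[402.254   0.    320.269]
 [  0.    402.254 197.271]
 [  0.      0.      1.   ]] -0.06272346670844108 [0.314 0.632 0.96 ]
stand 0.71 [279.3, 161.8, 405.9, 309.4] 344.5 239.5 6923
stand 0.48 [386.5, 95.9, 399.9, 133.2] 392.2 112.7 391
knob 0.68 [318.8, 230.0, 350.5, 263.7] 335.3 244.3 473
knob 0.57 [304.2, 261.1, 319.5, 282.5] 311.2 273.3 285
lock 0.8 [316.4, 229.1, 348.9, 263.4] 335.3 244.7 458
lock 0.7 [301.5, 265.9, 320.5, 283.0] 311.2 273.2 293
release 0.57 [373.3, 162.3, 393.1, 186.6] 382.5 173.0 255
release 0.46 [353.4, 214.3, 365.0, 222.4] 359.6 217.7 82
release 0.46 [386.3, 96.1, 400.8, 131.6] 392.3 113.1 418
head 0.71 [278.2, 340.3, 343.4, 400.0] 311.0 371.3 3200
head 0.68 [374.4, 162.9, 392.7, 183.9] 382.4 172.9 274
camera 0.76 [300.8, 163.1, 346.3, 202.8] 322.3 183.2 1438
lens 0.81 [260.2, 218.5, 289.2, 255.2] 275.8 234.6 888
key_bowl 0.93 [278.1, 341.0, 345.9, 400.0] 310.5 371.2 3136
figure0 0.82 [386.2, 95.3, 401.5, 132.7] 392.5 112.8 382
figure0 0.67 [422.3, 114.3, 444.1, 152.4] 433.2 133.2 501
figure0 0.56 [351.5, 100.6, 366.9, 132.9] 359.9 116.5 408
top [[385.855
[... 562 characters left out ...]
ey_bowl 0.91 [163.3, 234.9, 202.0, 276.9] 182.2 254.6 1458
figure0 0.57 [435.6, 260.9, 459.7, 274.5] 445.7 268.3 290
figure0 0.52 [426.6, 184.7, 450.9, 198.9] 435.9 190.5 256
figure0 0.51 [440.7, 214.2, 469.2, 228.4] 455.7 220.8 319
{'clock': 1.0, 'joint_pos': array([-1.182,  0.241,  0.005,  1.335, -0.   ,  1.571]), 'joint_vel': array([ 0.   , -0.001,  0.   ,  0.   , -0.001, -0.001]), 'tau': array([  0.   , -37.222,  25.27 ,   0.001,   0.   ,   0.   ]), 'eef_pos': array([ 0.19 , -0.463,  0.231]), 'tool_rot': array([ 0.981,  0.193, -0.   ,  0.   ]), 'ft_force': array([-0.266, -0.341, -0.397]), 'ft_torque': array([-0.008,  0.019,  0.044]), 'grasp_force': 0.0, 'grip_width': 0.08540655041222844}
```

```bash
python3 - <<'E'
from h import *
c=camera("side");save(c,"s1.png",(240,90,460,320),2.6)
c=camera("top");save(c,"t1.png",(220,150,400,290),4.2)
E
```

```text
(no output)
```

View pics/s1.png

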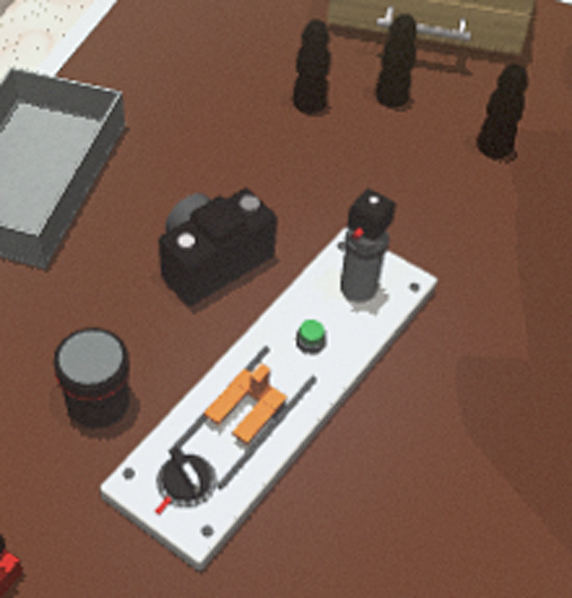

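View pics/t1.png

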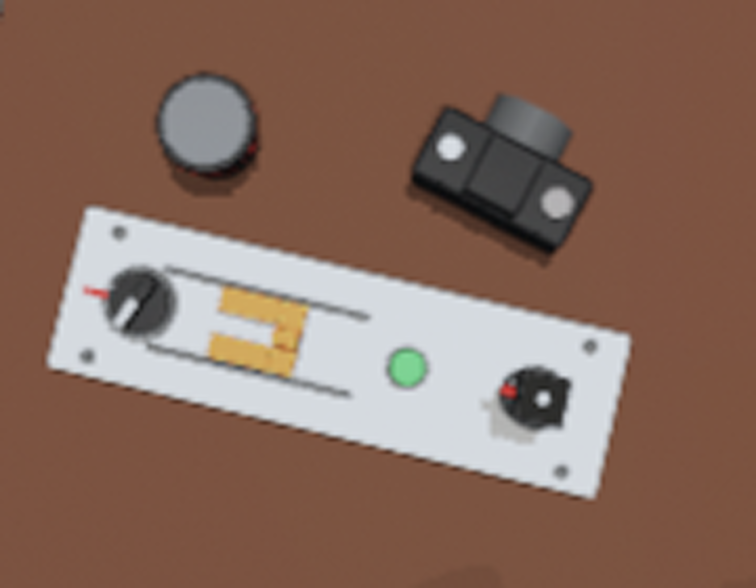

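The pictures show the plate tilted about 13° in the top view. The knob is at the left with its white pointer about 1.1 rad anticlockwise of the red mark, the lock is near back, and the button and head lie to the right. Next I'll fit the stand pose precisely.

```bash
python3 - <<'E'
from h import *
np.set_printoptions(precision=4,suppress=True)
S={"top":((88,206),(630,334),(596,498),(48,368)),"side":((102,490),(350,228),(437,280),(203,570))}
cs={}
for n,(ox,oy,s) in{"top":(220,150,4.2),"side":(240,90,2.6)}.items():
    c=camera(n);cs[n]=c
    g=c["image"].astype(int);hsv=cv2.cvtColor(c["image"],cv2.COLOR_RGB2HSV)
    poly=np.array([(ox+x/s,oy+y/s) for x,y in S[n]])
    m=np.zeros(g.shape[:2],np.uint8);cv2.fillPoly(m,[np.int32(poly.round())],1);m=cv2.dilate(m,np.ones((7,7)))
    w=((hsv[...,1]<60)&(hsv[...,2]>130)).astype(np.uint8)*m
    ct=max(cv2.findContours(w,0,1)[0],key=cv2.contourArea)[:,0]
    pts=np.array([atz(c,p,.025)[:2] for p in cv2.convexHull(ct)[:,0]],np.float32)
    r=cv2.minAreaRect(pts);print(n,"rect",np.array(r[0]),np.array(r[1]),r[2])
    print(" corners",np.array([atz(c,p,.025)[:2] for p in poly]).round(4).tolist())
    H,Sa,Va=hsv[...,0],hsv[...,1],hsv[...,2]
    big=cv2.dilate(m,np.ones((25,25)))>0
    for nm,k,z in(("green",(H>45)&(H<85)&(Sa>80),.049),("red",((H<6)|(H>174))&(Sa>140)&(Va>120),.025),("orange",(H>8)&(H<25)&(Sa>110)&(Va>140),.048)):
        nn,l,st,ce=cv2.connectedComponentsWithStats((k&big).astype(np.uint8))
        for i in range(1,nn):
            if st[i,4]>3: print(" ",nm,st[i],ce[i],atz(c,ce[i],z)[:2])
E
```

```text
top rect [0.4976 0.0413] [0.4415 0.1317] 76.02384185791016
 corners [[0.6112, 0.2366], [0.5071, -0.1872], [0.3805, -0.1584], [0.4844, 0.2671]]
  green [313 233   8   9  58] [316.5    237.1379] [ 0.4837 -0.0115]
  red [339 242   4   3   8] [340.75 242.75] [ 0.4648 -0.0907]
  orange [270 218  23  22 257] [281.7743 228.7704] [0.5114 0.0999]
side rect [0.5008 0.0422] [0.4408 0.1308] 76.07958221435547
 corners [[0.6099, 0.2407], [0.5026, -0.185], [0.3851, -0.1514], [0.4844, 0.2752]]
  green [355 213  10   8  63] [359.3333 216.6508] [ 0.4881 -0.0099]
  red [376 178   4   3   9] [377.3333 179.1111] [ 0.493 -0.183]
  red [300 281   6   6  12] [302.6667 283.5833] [0.5488 0.2288]
  orange [319 230  25  23 188] [329.984  240.6383] [0.5315 0.0955]
  orange [330 238  20  22 177] [339.5311 248.661 ] [0.4986 0.108 ]
```

```bash
cat >> h.py <<'E'
C=np.array([.4992,.0418]);YAW=np.radians(-13.95)
EX=np.array([np.cos(YAW),np.sin(YAW)]);EY=np.array([-np.sin(YAW),np.cos(YAW)])
def w(x,y,z): return np.r_[C+EX*x/1000+EY*y/1000,z/1000]
def rect(c,z,x0,x1,y0,y1,s):  # stand-frame map at height z (mm): cols=-y? rows
    ys=np.arange(y1,y0,-1/s);xs=np.arange(x1,x0,-1/s)
    X,Y=np.meshgrid(xs,ys,indexing="ij")
    P=np.c_[(C+np.outer(X.ravel(),EX)/1000+np.outer(Y.ravel(),EY)/1000),np.full(X.size,z/1000)]
    uv=proj(c,P).astype(np.float32).reshape(X.shape+(2,))
    return cv2.remap(c["image"],uv[...,0],uv[...,1],cv2.INTER_CUBIC)
E
python3 - <<'E'
from h import *
np.set_printoptions(precision=4,suppress=True)
a=camera("top");b=camera("side")
for n,u,v in(("green",(316.5,237.1),(359.3,216.65)),("thumb",(340.75,242.75),(377.3,179.1)),("mark",(242.9,219.9),(302.7,283.6))): print(n,tri(a,u,b,v))
ims=[]
for z in(57,78,165):
    r=[rect(c,z,-45,45,*( (-175,-125) if z==165 else (-5,215)),2 if z<165 else 4) for c in(a,b)]
    ims.append(np.vstack(r))
print([i.shape for i in ims])
g=np.vstack(ims[:2]);cv2.imwrite("pics/r.png",cv2.resize(g,None,fx=1.6,fy=1.6)[:,:,::-1])
for q,c in(("head_grip",a),("head_grip",b),("lock_tab",a),("knob",a),("knob",b)):
    for s in silhouettes(q,c)[:3]:
        y,x=np.nonzero(s["region"]);print(q,round(s["conf"],2),s["bbox"],x.mean().round(1),y.mean().round(1))
for n,p in(("head_top",w(0,-150,165)),("knob",w(0,160,57)),("tab",w(0,35,78))): print(n,p,proj(a,p),proj(b,p))
E
```

```text
green (array([ 0.4861, -0.0109,  0.0483]), [np.float64(2.3404101864085596), np.float64(2.340410186408398)])
thumb (array([ 0.4684, -0.0819,  0.1418]), [np.float64(2.4570690873598924), np.float64(2.4570690873599497)])
mark (array([0.5447, 0.2299, 0.0293]), [np.float64(2.9249501520963697), np.float64(2.924950152096392)])
[(360, 440, 3), (360, 440, 3), (720, 200, 3)]
head_grip 0.52 [341.5, 235.7, 356.4, 250.0] 347.2 244.6
head_grip 0.5 [374.3, 163.6, 392.3, 185.5] 382.5 173.0
lock_tab 0.72 [340.0, 239.9, 354.9, 255.0] 348.3 245.2
lock_tab 0.51 [271.8, 218.6, 292.6, 239.4] 282.2 228.8
knob 0.61 [243.7, 213.6, 261.6, 232.2] 253.0 222.1
knob 0.68 [304.5, 263.4, 319.0, 282.6] 311.3 273.1
head_top [ 0.463  -0.1038  0.165 ] [[348.6453 243.7891]] [[383.7296 168.5322]]
knob [0.5378 0.1971 0.057 ] [[251.2297 220.7022]] [[311.6207 269.0305]]
tab [0.5076 0.0758 0.078 ] [[288.6942 229.6642]] [[341.4987 231.8531]]
```

View pics/r.png

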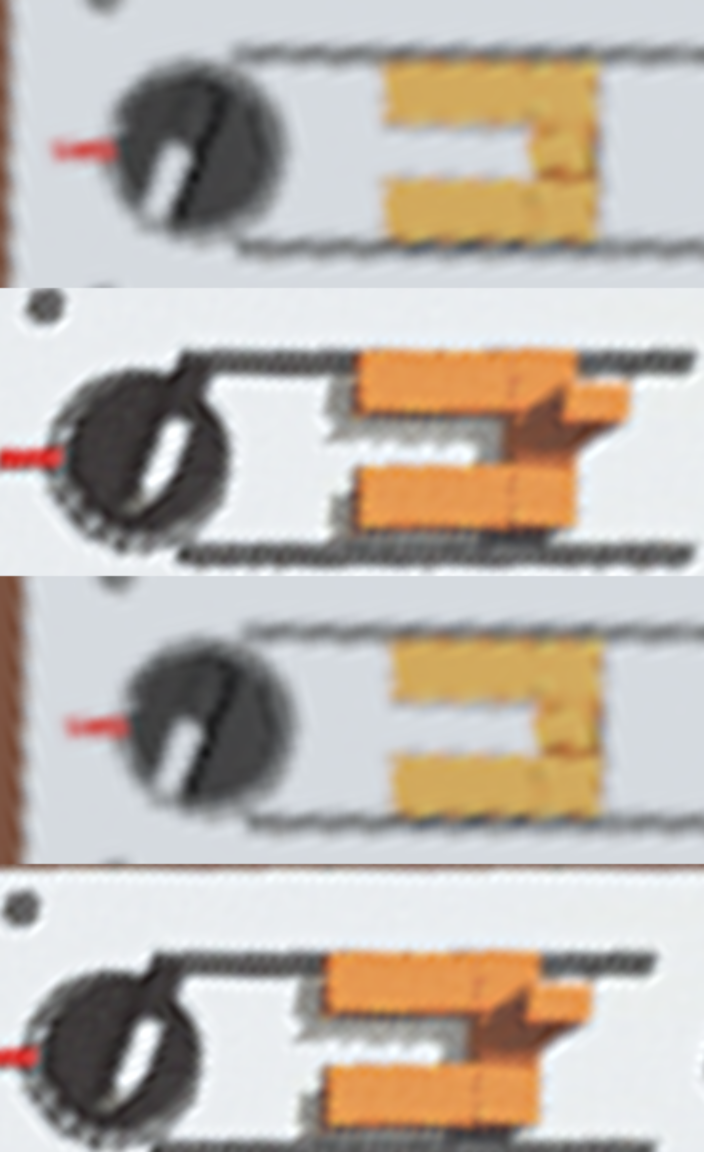

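{"name": "drive_tool", "arguments": {
  "increments": [
    [[14.5,27.5,0],[0,0,5.2],0.5],
    [[14.5,27.5,0],[0,0,5.2],0.5],
    [[14.5,27.5,0],[0,0,5.2],0.5],
    [[14.5,27.5,0],[0,0,5.2],0.5],
    [[14.5,27.5,0],[0,0,5.2],0.5],
    [[14.5,27.5,0],[0,0,5.2],0.5],
    [[14.5,27.5,0],[0,0,5.2],0.5],
    [[14.5,27.5,0],[0,0,5.2],0.5]
  ]
}}

```text
clock: 2.22
eef_pos: [0.306, -0.2414, 0.2315]
tool_rot: [0.848, 0.531, 0.0, 0.0]
ft_force: [1.3, -0.0, 0.3]
grip_width: 0.0428
grasp_force: 0.0
```

{"name": "drive_tool", "arguments": {
  "increments": [
    [[14.5,27.5,0],[0,0,5.2],0.5],
    [[14.5,27.5,0],[0,0,5.2],0.5],
    [[14.5,27.5,0],[0,0,5.2],0.5],
    [[14.5,27.5,0],[0,0,5.2],0.5],
    [[14.5,27.5,0],[0,0,5.2],0.5],
    [[14.5,27.5,0],[0,0,5.2],0.5],
    [[14.5,27.5,0],[0,0,5.2],0.5],
    [[14.5,27.5,0],[0,0,5.2],0.5]
  ]
}}

```text
clock: 2.88
eef_pos: [0.4221, -0.0212, 0.2315]
tool_rot: [0.604, 0.797, 0.0, 0.0]
ft_force: [-0.0, 0.8, -0.5]
grip_width: 0.0426
grasp_force: 0.0
```

{"name": "drive_tool", "arguments": {
  "increments": [
    [[14.5,27.5,0],[0,0,5.2],0.5],
    [[14.5,27.5,0],[0,0,5.2],0.5],
    [[14.5,27.5,0],[0,0,5.2],0.5],
    [[14.5,27.5,0],[0,0,5.2],0.5],
    [[14.5,27.5,0],[0,0,5.2],0.5],
    [[14.5,27.5,0],[0,0,5.2],0.5],
    [[14.5,27.5,0],[0,0,5.2],0.5],
    [[0,0,0],[0,0,0],0.5]
  ]
}}

```text
clock: 3.55
eef_pos: [0.5251, 0.1745, 0.2304]
tool_rot: [0.323, 0.946, 0.001, 0.0]
ft_force: [0.8, -0.2, 0.3]
grip_width: 0.0427
grasp_force: 0.0
```

{"name": "drive_tool", "arguments": {
  "increments": [
    [[6,11,0],[0,0,4.2],0.5],
    [[6,11,-25],[0,0,0],0.5],
    [[0,0,-30],[0,0,0],0.5],
    [[0,0,-30],[0,0,0],0.5],
    [[0,0,-30],[0,0,0],0.5],
    [[0,0,-30],[0,0,0],0.5],
    [[0,0,-25],[0,0,0],0.5],
    [[0,0,-10],[0,0,0],0.5]
  ]
}}

```text
clock: 4.22
eef_pos: [0.5321, 0.1903, 0.0474]
tool_rot: [0.292, 0.956, -0.002, -0.003]
ft_force: [-0.6, -0.6, -0.8]
grip_width: 0.0428
grasp_force: 0.0
```

```bash
python3 - <<'E'
from h import *
c=camera("side");save(c,"s2.png",(270,200,380,310),5)
o=get_obs();print(o["eef_pos"],o["tool_rot"],o["ft_force"])
E
```

```text
[0.53187121 0.19030033 0.04700136] [ 0.29214851  0.95636461 -0.00243215 -0.00317266] [ 0.14459567  0.04354528 -0.71690411]
```

View pics/s2.png

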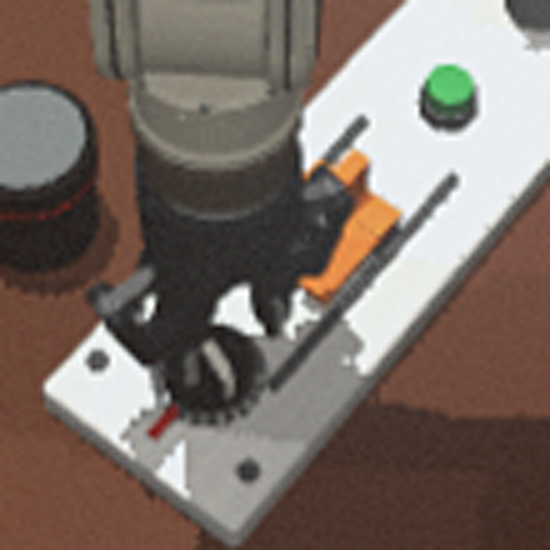

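The fingers (150,340) and (270,310 in the crop) straddle the bar at (212,365), so I'll correct the small offset and close.

{"name": "drive_tool", "arguments": {
  "increments": [
    [[5,6,-3],[0,0,0],0.5],
    [[0,0,-2],[0,0,0],0.4],
    [[0,0,0],[0,0,0],0.2],
    [[0,0,0],[0,0,0],0],
    [[0,0,0],[0,0,0],0],
    [[0,0,0],[0,0,0],0],
    [[0,0,0],[0,0,0],0],
    [[0,0,0],[0,0,0],0]
  ]
}}

```text
clock: 4.93
eef_pos: [0.5402, 0.1964, 0.0481]
tool_rot: [0.292, 0.956, -0.001, 0.001]
ft_force: [-2.3, -4.4, 5.2]
grip_width: 0.0079
grasp_force: 59.9
```

{"name": "drive_tool", "arguments": {
  "increments": [
    [[0,0,0],[0,0,-7],0],
    [[0,0,0],[0,0,-7],0],
    [[0,0,0],[0,0,-7],0],
    [[0,0,0],[0,0,-7],0],
    [[0,0,0],[0,0,-7],0]
  ]
}}

```text
clock: 5.35
eef_pos: [0.54, 0.1962, 0.0481]
tool_rot: [0.569, 0.823, -0.001, 0.001]
ft_force: [-2.4, -5.5, 6.4]
grip_width: 0.0077
grasp_force: 60.0
```

```bash
python3 - <<'E'
from h import *
c=camera("side");save(c,"s3.png",(270,200,380,310),5)
o=get_obs();print(o["eef_pos"],o["tool_rot"],o["ft_force"],o["ft_torque"])
E
```

```text
[0.53997347 0.19612268 0.04814912] [ 0.57063481  0.8212025  -0.00097041  0.00119457] [-3.5204744  -5.49227159  4.64704077] [-1.07212041  0.6505197  -0.12857298]
```

View pics/s3.png

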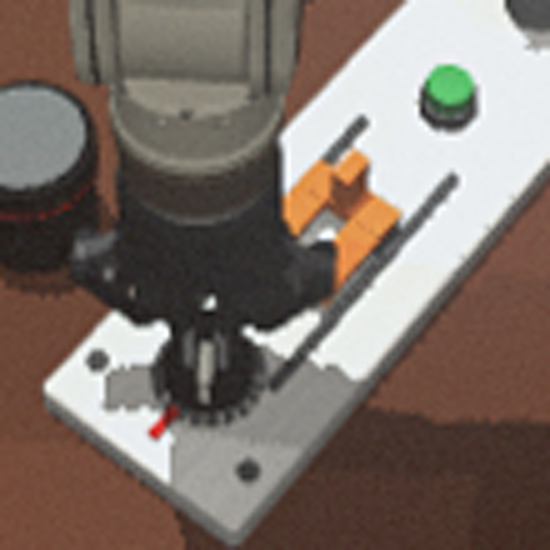

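The pointer (205,370) turns with the grip, so I'll keep turning to the mark.

{"name": "drive_tool", "arguments": {
  "increments": [
    [[0,0,0],[0,0,-7],0],
    [[0,0,0],[0,0,-7],0],
    [[0,0,0],[0,0,-7],0],
    [[0,0,0],[0,0,-7],0],
    [[0,0,0],[0,0,-7],0],
    [[0,0,0],[0,0,0],0],
    [[0,0,0],[0,0,0],0]
  ]
}}

```text
clock: 5.98
eef_pos: [0.5395, 0.1961, 0.0481]
tool_rot: [0.788, 0.616, -0.001, 0.001]
ft_force: [-4.1, -5.1, 7.0]
grip_width: 0.0083
grasp_force: 60.1
```

```bash
python3 - <<'E'
from h import *
o=get_obs();q=o["tool_rot"];print(o["eef_pos"],2*np.degrees(np.arctan2(q[1],q[0]))-90,o["ft_force"],o["ft_torque"],o["joint_pos"])
E
```

```text
[0.5395481  0.19610528 0.04808945] -14.004051466614683 [-4.11796308 -5.0796523   7.03491659] [-1.13641675  0.80404179 -0.10090214] [ 0.35010867  0.52464885 -0.0761594   0.97097037 -0.0028214   2.16532319]
```

{"name": "drive_tool", "arguments": {
  "increments": [
    [[0,0,0],[0,0,0],0.2],
    [[0,0,0],[0,0,0],0.5],
    [[0,0,0],[0,0,0],0.5],
    [[0,0,30],[0,0,0],0.5],
    [[0,0,35],[0,0,0],0.5],
    [[-10,-37,10],[0,0,0],0.5],
    [[-10,-38,0],[0,0,0],0.5],
    [[-10,-40,0],[0,0,0],0.5]
  ]
}}

```text
clock: 6.65
eef_pos: [0.5113, 0.083, 0.1231]
tool_rot: [0.787, 0.617, 0.002, 0.001]
ft_force: [0.1, -0.8, 0.2]
grip_width: 0.0424
grasp_force: 0.0
```

```bash
python3 - <<'E'
from h import *
a=camera("top");b=camera("side")
r=np.vstack([rect(a,57,-45,45,-5,215,3),rect(b,57,-45,45,-5,215,3)]);print(r.shape);cv2.imwrite("pics/r2.png",r[:,:,::-1])
o=get_obs();q=o["tool_rot"];print(o["eef_pos"],2*np.degrees(np.arctan2(q[1],q[0]))-90,o["ft_force"])
E
```

```text
(540, 660, 3)
[0.50859154 0.0784586  0.12187514] -14.267051722759803 [ 0.49697774  0.87431455 -1.72897772]
```

View pics/r2.png

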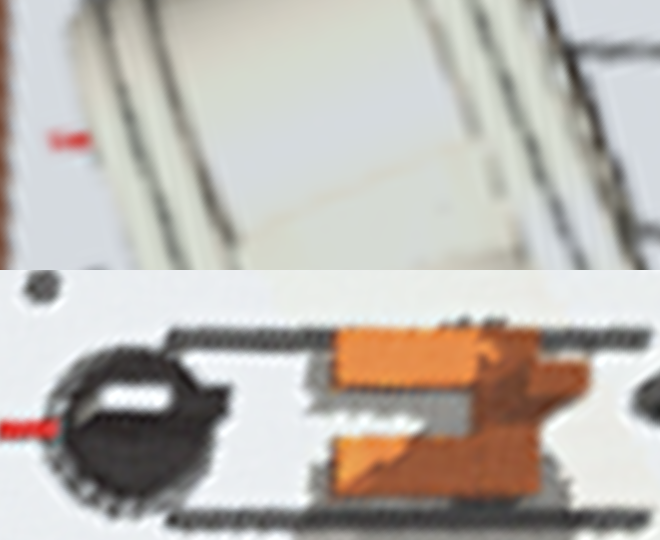

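{"name": "drive_tool", "arguments": {
  "increments": [
    [[0,1,-30],[0,0,0.3],0.5],
    [[0,0,-30],[0,0,0],0.5],
    [[0,0,-4],[0,0,0],0.3],
    [[0,0,0],[0,0,0],0.1],
    [[0,0,0],[0,0,0],0],
    [[0,0,0],[0,0,0],0],
    [[0,0,0],[0,0,0],0],
    [[0,0,0],[0,0,0],0]
  ]
}}

```text
clock: 7.42
eef_pos: [0.5113, 0.0838, 0.0575]
tool_rot: [0.786, 0.618, 0.001, 0.001]
ft_force: [4.7, -2.1, -14.2]
grip_width: 0.0108
grasp_force: 62.3
```

{"name": "drive_tool", "arguments": {
  "increments": [
    [[2.4,9.7,0],[0,0,0],0],
    [[2.4,9.7,0],[0,0,0],0],
    [[2.4,9.7,0],[0,0,0],0],
    [[2.4,9.7,0],[0,0,0],0],
    [[2.4,9.7,0],[0,0,0],0],
    [[2.4,9.7,0],[0,0,0],0],
    [[2.4,9.7,0],[0,0,0],0]
  ]
}}

```text
clock: 8.0
eef_pos: [0.5281, 0.1514, 0.0575]
tool_rot: [0.786, 0.618, 0.0, 0.001]
ft_force: [4.3, -3.3, -12.2]
grip_width: 0.0103
grasp_force: 62.5
```

{"name": "drive_tool", "arguments": {
  "increments": [
    [[1.4,5.8,0],[0,0,0],0],
    [[1.4,5.8,0],[0,0,0],0],
    [[0,0,0],[0,0,0],0],
    [[0,0,0],[0,0,0],0]
  ]
}}

```text
clock: 8.33
eef_pos: [0.5306, 0.1618, 0.0574]
tool_rot: [0.786, 0.618, -0.001, 0.002]
ft_force: [4.9, -5.3, -9.9]
grip_width: 0.0104
grasp_force: 62.7
```

```bash
python3 - <<'E'
from h import *
o=get_obs();p=(o["eef_pos"][:2]-C)*1000;print(p@EX,p@EY,o["ft_force"],o["ft_force"][:2]@EX,o["ft_force"][:2]@EY)
E
```

```text
1.5876351103580235 123.99116491906567 [ 4.89252005 -5.34111548 -9.94016973] 6.035832122334932 -4.004122581174671
```

{"name": "drive_tool", "arguments": {
  "increments": [
    [[1,4,0],[0,0,0],0],
    [[1,4,0],[0,0,0],0],
    [[0,0,0],[0,0,0],0],
    [[0,0,0],[0,0,0],0]
  ]
}}

```text
clock: 8.67
eef_pos: [0.5307, 0.1623, 0.0573]
tool_rot: [0.788, 0.616, -0.006, 0.007]
ft_force: [0.3, -24.1, -2.4]
grip_width: 0.0105
grasp_force: 63.7
```

```bash
python3 - <<'E'
from h import *
o=get_obs();p=(o["eef_pos"][:2]-C)*1000;print(p@EX,p@EY,o["ft_force"],o["ft_force"][:2]@EX,o["ft_force"][:2]@EY)
E
```

```text
1.5563305693013516 124.59788317846787 [  0.26355241 -24.06696167  -2.43787876] 6.057723571332037 -23.293606179848716
```

{"name": "drive_tool", "arguments": {
  "increments": [
    [[-1.6,-6.5,0],[0,0,0],0],
    [[0,0,0],[0,0,0],0],
    [[0,0,0],[0,0,0],0.3],
    [[0,0,0],[0,0,0],0.5],
    [[0,0,0],[0,0,0],0.5],
    [[0,0,30],[0,0,0],0.5],
    [[0,0,30],[0,0,0],0.5],
    [[0,0,10],[0,0,0],0]
  ]
}}

```text
clock: 9.33
eef_pos: [0.5325, 0.1665, 0.1326]
tool_rot: [0.786, 0.619, 0.004, 0.001]
ft_force: [0.6, 0.3, 1.0]
grip_width: 0.0318
grasp_force: 0.0
```

{"name": "drive_tool", "arguments": {
  "increments": [
    [[-7,-28,0],[0,0,0],0],
    [[-7,-28,0],[0,0,0],0],
    [[-7,-29,0],[0,0,0],0],
    [[-7,-28,0],[0,0,0],0],
    [[-7,-28,0],[0,0,0],0],
    [[-7,-28,0],[0,0,0],0],
    [[0,0,0],[0,0,0],0],
    [[0,0,0],[0,0,0],0]
  ]
}}

```text
clock: 10.0
eef_pos: [0.4882, -0.0048, 0.1281]
tool_rot: [0.787, 0.617, 0.001, 0.0]
ft_force: [-0.8, -0.2, 0.8]
grip_width: 0.0
grasp_force: 0.0
```

```bash
python3 - <<'E'
from h import *
b=camera("side");a=camera("top")
r=np.vstack([rect(a,57,-45,45,-85,215,2.2),rect(b,57,-45,45,-85,215,2.2)]);print(r.shape);cv2.imwrite("pics/r3.png",r[:,:,::-1])
o=get_obs();p=(o["eef_pos"][:2]-C)*1000;print(p@EX,p@EY,o["eef_pos"],o["ft_force"],o["grip_width"])
E
```

```text
(396, 660, 3)
0.6883049578523129 -46.48872100579841 [ 0.48866073 -0.00348354  0.12789688] [-0.02119176  0.00974407  0.09557174] 7.208252951868448e-05
```

View pics/r3.png

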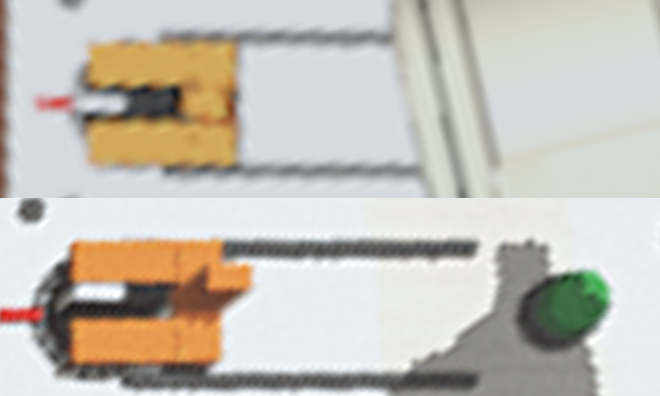

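The lock is home: its tines straddle the aligned bar, with tips at about y=175–178. Next is the button press.

{"name": "drive_tool", "arguments": {
  "increments": [
    [[-3,-8,-20],[0,0,0],0],
    [[0,0,-25],[0,0,0],0],
    [[0,0,-20],[0,0,0],0],
    [[0,0,-8],[0,0,0],0],
    [[0,0,-5],[0,0,0],0],
    [[0,0,-5],[0,0,0],0],
    [[0,0,-4],[0,0,0],0],
    [[0,0,0],[0,0,0],0]
  ]
}}

```text
clock: 10.77
eef_pos: [0.486, -0.0117, 0.0413]
tool_rot: [0.786, 0.619, 0.001, 0.001]
ft_force: [0.8, -0.7, 0.1]
grip_width: 0.0004
grasp_force: 0.0
```

{"name": "drive_tool", "arguments": {
  "increments": [
    [[0,0,-3],[0,0,0],0],
    [[0,0,-2],[0,0,0],0],
    [[0,0,0],[0,0,0],0]
  ]
}}

```text
clock: 11.02
eef_pos: [0.4866, -0.0118, 0.0407]
tool_rot: [0.786, 0.618, 0.002, 0.001]
ft_force: [-11.5, 0.8, 36.5]
grip_width: 0.0001
grasp_force: 18.2
```

{"name": "drive_tool", "arguments": {
  "increments": [
    [[0,0,10],[0,0,0],0],
    [[0,0,40],[0,0,0],0.5],
    [[0,0,40],[0,0,0],0.8],
    [[0,0,40],[0,0,0],0.8],
    [[0,0,40],[0,0,0],0.8],
    [[-7,-30,5],[0,0,0],0.8],
    [[-8,-31,0],[0,0,0],0.8],
    [[-8,-31,0],[0,0,0],0.8]
  ]
}}

```text
clock: 11.68
eef_pos: [0.4637, -0.1051, 0.2128]
tool_rot: [0.785, 0.619, 0.002, 0.003]
ft_force: [-0.0, 0.6, -0.2]
grip_width: 0.0681
grasp_force: 0.0
```

{"name": "drive_tool", "arguments": {
  "increments": [
    [[0,0,0],[0,0,0],0.8],
    [[0,0,0],[0,0,0],0.8]
  ]
}}

```text
clock: 11.85
eef_pos: [0.4624, -0.1056, 0.2112]
tool_rot: [0.787, 0.617, 0.001, 0.001]
ft_force: [0.3, -0.4, -0.8]
grip_width: 0.0683
grasp_force: 0.0
```

```bash
python3 - <<'E'
from h import *
b=camera("side");save(b,"s5.png",(300,90,450,240),4)
o=get_obs();p=(o["eef_pos"][:2]-C)*1000;q=o["tool_rot"];print(p@EX,p@EY,o["eef_pos"],o["ft_force"],o["grip_width"],2*np.degrees(np.arctan2(q[1],q[0]))-90)
E
```

```text
-0.2939149389772955 -150.89875019461925 [ 0.46253683 -0.10457736  0.21091732] [-0.21674336  0.61144267  0.22012643] 0.06824194506159616 -13.709799622882656
```

View pics/s5.png

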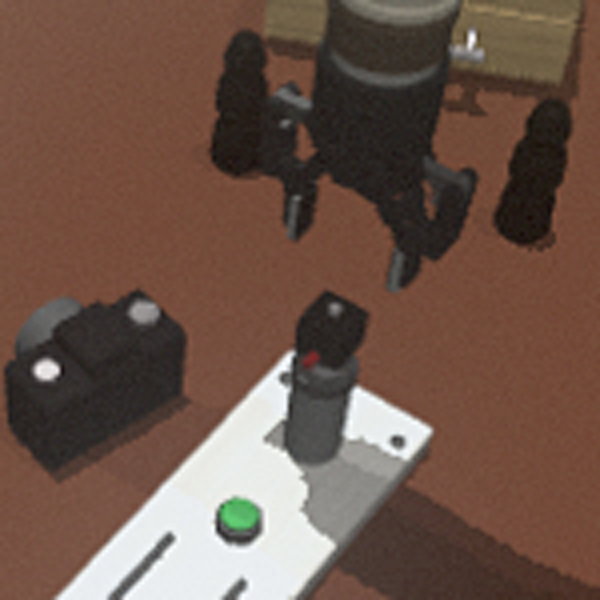

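The head (335,320) stands centred below the open fingers, so I'll descend and grip.

{"name": "drive_tool", "arguments": {
  "increments": [
    [[0,0,-30],[0,0,0],0.8],
    [[0,0,-30],[0,0,0],0.8],
    [[0,0,-21],[0,0,0],0.8],
    [[0,0,0],[0,0,0],0.6],
    [[0,0,0],[0,0,0],0.3],
    [[0,0,0],[0,0,0],0],
    [[0,0,0],[0,0,0],0],
    [[0,0,0],[0,0,0],0]
  ]
}}

```text
clock: 12.57
eef_pos: [0.4649, -0.1038, 0.1311]
tool_rot: [0.786, 0.619, 0.002, 0.002]
ft_force: [5.6, 1.0, -5.8]
grip_width: 0.0351
grasp_force: 62.2
```

{"name": "drive_tool", "arguments": {
  "increments": [
    [[0,0,5],[0,0,0],0],
    [[0,0,10],[0,0,0],0],
    [[0,0,10],[0,0,0],0],
    [[0,0,5],[0,0,0],0],
    [[0,0,0],[0,0,0],0]
  ]
}}

```text
clock: 12.98
eef_pos: [0.4649, -0.1038, 0.1621]
tool_rot: [0.786, 0.619, 0.003, 0.002]
ft_force: [6.3, 1.7, -3.3]
grip_width: 0.035
grasp_force: 62.6
```

{"name": "drive_tool", "arguments": {
  "increments": [
    [[0,0,10],[0,0,0],0],
    [[0,0,10],[0,0,0],0],
    [[0,0,10],[0,0,0],0],
    [[0,0,10],[0,0,0],0],
    [[0,0,10],[0,0,0],0],
    [[0,0,10],[0,0,0],0],
    [[0,0,4],[0,0,0],0],
    [[0,0,0],[0,0,0],0]
  ]
}}

```text
clock: 13.65
eef_pos: [0.4648, -0.1038, 0.2258]
tool_rot: [0.786, 0.618, 0.003, 0.002]
ft_force: [7.6, 0.1, -3.7]
grip_width: 0.0355
grasp_force: 66.8
```

{"name": "drive_tool", "arguments": {
  "increments": [
    [[0,0,3],[0,0,0],0],
    [[0,0,3],[0,0,0],0],
    [[0,0,0],[0,0,0],0],
    [[0,0,0],[0,0,0],0]
  ]
}}

```text
clock: 13.98
eef_pos: [0.4648, -0.1038, 0.2303]
tool_rot: [0.786, 0.618, 0.002, 0.002]
ft_force: [9.0, 2.0, -6.8]
grip_width: 0.0352
grasp_force: 68.9
```

{"name": "drive_tool", "arguments": {
  "increments": [
    [[0,0,2],[0,0,0],0],
    [[0,0,1],[0,0,0],0],
    [[0,0,0],[0,0,0],0],
    [[0,0,0],[0,0,0],0]
  ]
}}

```text
clock: 14.32
eef_pos: [0.4647, -0.1038, 0.2303]
tool_rot: [0.786, 0.619, 0.001, 0.001]
ft_force: [13.1, -0.1, -22.1]
grip_width: 0.0351
grasp_force: 66.9
```

```bash
python3 - <<'E'
from h import *
b=camera("side");im1=b["image"][90:310,250:450]
cv2.imwrite("pics/f.png",cv2.resize(im1[:,:,::-1],None,fx=2.7,fy=2.7,interpolation=cv2.INTER_CUBIC))
o=get_obs();print(o["eef_pos"],o["ft_force"],o["grip_width"])
E
```

```text
[ 0.46476071 -0.10383086  0.23034578] [ 13.00617972  -1.37689232 -21.91239207] 0.03510017614146836
```

View pics/f.png

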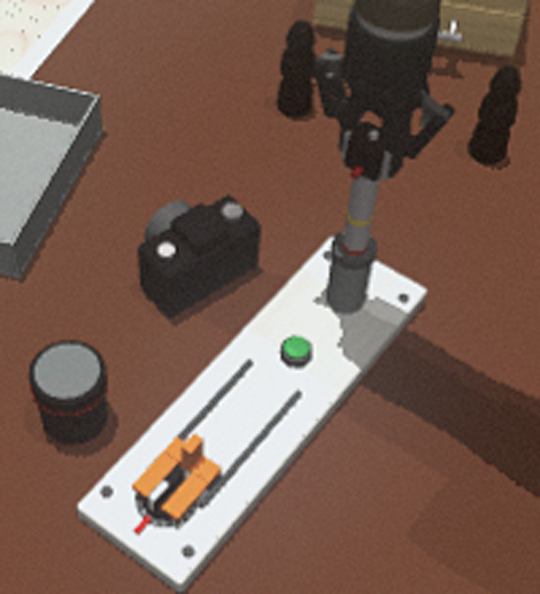

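The picture shows the yellow band out at (358,222) and the red band at the sleeve's mouth at (355,252). The lock is home over the aligned knob, the button is down, and the hard stop is reached under about 22 N of pull. I'm handing it in.

```bash
python3 -c "from workcell import job_done; print(job_done())"
```

```text
the job is handed in; nothing more can be done
None
```

The job is handed in with every step done in the order asked: the knob's pointer is at the red mark, the lock is fully home, the button is pressed down, and the column is held at the second stop at the top, about 99 mm up with the red band showing.

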